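# Bring the teapot round to the empty glass

### The job

Tea is about to be poured: push the turntable round until the teapot is on the side where the lone empty glass stands on the table, and leave the turntable clicked home in the catch that puts the pot nearest to that glass. Turn it gently, pushing only on the turntable itself and never on the crockery, so that everything on it stays standing where it is, and leave the other things on the table alone.

Things in the scene. Friction and masses are not known exactly. Their poses are not given: they have to be found in the camera images.
- turntable: Round aluminium turntable, plate 320 mm across, 5 mm thick, turning either way without end about its z axis on a fixed foot. Origin: centre of the plate's flat top, on the turning axis, 50 mm above the table. A gallery of three curved rails (8 mm round bar, each on four upright 8 mm posts) stands near the edge, centre line 147 mm from the axis, 40 mm above the plate.
- gap_0 (a point): Middle of one of the three equal gaps between the rails, at rail height, 147 mm from the axis, in the turntable's own +x direction. Each gap is 44 degrees wide between the centres of its two end posts (about 110 mm): closed fingers let down into it from above, clear of the plate, can push the end post of a rail either way.
- gap_1 (a point): Middle of the next gap, like gap_0, in the turntable's own direction 120 degrees (counter-clockwise from its +x, seen from above). Rails and gaps alternate: the rails are centred on the own directions 60, 180 and -60 degrees and each spans 76 degrees between its end posts.
- gap_2 (a point): Middle of the third gap, like gap_0, in the turntable's own direction -120 degrees.
- hub (a point): Same point as the turntable's origin. A spring catch hidden under the plate drops into a notch every quarter turn: the plate is drawn in from about 3 degrees either side and then stands firm; 7 to 9 N at the rail pushes it out. Between catches drag at the rail is about 1 N, plus 3 N per rad/s. Where the catches lie cannot be seen: the foot is set down a little askew each time.
- rail_end (a point): Top of the rail's end post that borders gap_0 on its counter-clockwise side: the post is 8 mm across and stands 44 mm above the plate to the rail's top; 147 mm from the axis. The other five end posts are alike. In the right catch the pot points to within 20 degrees of the glass, seen from the axis; just where must be felt. The start may be in a wrong catch or between two.
- teapot: White ceramic teapot standing on the turntable, body 108 mm across, 114 mm high to the lid's knob; origin at the centre of its underside, about 75 mm from the turning axis in the turntable's own -x direction. Its spout (own -x) points outwards and overhangs the gallery, 95 mm from the pot's centre and up to 95 mm above the plate; handle to +x.
- empty_glass: Amber tea glass, 58 mm across the rim, 76 mm high, empty, standing alone on the table 215 to 246 mm from the turning axis, to the left or the right of the turntable; origin at the centre of its underside. The pot is to be turned to its side.
- cup_1: Amber tea glass of the same shape standing on the turntable, about 100 mm from the axis; origin at the centre of its underside.
- cup_2: The other amber tea glass on the turntable, same shape and origin.
- sugar_bowl: Blue plastic sugar bowl with its lid on, standing on the turntable, 92 mm across, 72 mm high to the lid's knob, about 90 mm from the axis; origin at the centre of its underside.
- sweet_jar: Clear jar with a steel cap, 80 mm across, 100 mm high, on the table on the other side of the turntable from the empty glass. Bystander; origin at the centre of its underside.
- flask: Steel vacuum flask, 114 mm across, 270 mm high, with a black side handle, at the left of the table. Bystander; origin at the centre of its underside.
- mortar: White marble mortar, 110 mm across, 85 mm high, at the right of the table. Bystander; origin at the centre of its underside.
There are look-alikes about, which are no part of the job. What is shaped like the cup_2 but black is not meant. What is shaped like the cup_1 but green is not meant.

How it is judged:
By the outcome, as a careful person would: the job done as asked, in the order asked, and still so for the second after the job is handed in, with the robot touching nothing.
It also fails if it takes over 72 s, if anything falls off the work surface, if the arm or the gripper's body presses on something with over 40 N, if the wrist force passes 120 N, or if a joint passes its speed limit or range.

### The arm

A 6-joint arm with a two-finger parallel gripper is mounted at the origin on the work surface. World frame = base frame: x ahead of the robot, y to its left, z up, the work surface at z = 0. Lengths are in m, angles in rad, forces in N, time in s.
With the tool pointing down it reaches from about 0.375 to 0.9 m from the base axis. Payload 3.1 kg.
Tool frame: the origin (TCP) lies midway between the tips of the shut fingers; the grasp point (between the pads) lies 19 mm behind it; y points along the fingers, x is the direction in which the jaws open and shut, and the axes are right-handed (so a half turn about y gives the same grasp; the last joint's range is limited). The gripper opens to 87 mm and grips with 3 to 60 N. Pads are 19 mm wide; open, the fingers measure 117 mm over their backs; the gripper's body (75 mm by 190 mm) begins 51 mm behind the grasp point.
Start: joints at [-1.296, 0.527, 1.433, -0, 1.181, -0.178], TCP at [0.274, -0.562, 0.223] pointing down, gripper open.
Joint ranges: [-3.08, 3.08], [-0.75, 2.2], [0.22, 2.44], [-1.43, 4.57], [0, 2.65], [-2.85, 2.85]. Speed limits (rad/s): [2.79, 2.79, 3.14, 3.14, 3.14, 3.14].

### API

Orientations are given as a unit quaternion [x, y, z, w].
In Python, from station import env gives the robot as it stands.
- The arm moves only by the shell command python3 -m crank 'ROWS' [FORCE]. ROWS is JSON, a list of rows, each a list of 7 numbers: the shift along the tool's x, y, z normalised to -1 to 1, where 1 is 25 cm, then the turn, a rotation vector about the tool's x, y, z normalised to -1 to 1, where 1 is 90 degrees, then the closure, from -1 (fully open) to 1 (shut), so that 0 is half open. A call has 1 to 20 rows; each row is the pose to reach, as a shift and turn from the pose commanded when the call began, along the tool's axes at that moment; what a row does not reach only later rows make up. A row lasts 1/8 s, in which the tool goes at most 62.5 mm and 10.7 degrees, less where a joint would pass 70% of its speed; a pose out of reach is approached as far as the arm can. A call with a number of a shift or a turn outside -1 to 1 is refused whole. A call with a gripper value outside its range is refused whole. The fingers move at their own pace and stop on an object; FORCE is the grip in N (left out, the last holds). Time passes only in rows, so rows that repeat a pose let the fingers close. It gives the time, the measured TCP pose, the force and the opening at its end, in the units of the state.
- env.get_obs(): the state, without advancing time (a new reading comes with each control period).
- env.get_image(name): name is "scene" or "top" or "wrist"; returns a dict with "image" (480x640x3 uint8, red, green, blue), "depth" (480x640 float32, m along the optical axis (not along the pixel's ray), 0 where there is no reading), "mtx" (3x3 intrinsics, pixels), "R" (3x3) and "t" (3): a world point X has camera coordinates R X + t; the wrist camera has in their place "T_tool_cam" (4x4, takes a point from camera to tool coordinates, whose origin is the TCP and whose axes are the tool frame's). Camera axes: x right, y down, z forward; pixel columns grow to the right and rows downward; lengths in m; the calibration is good to about 2 mm. A picture is of the moment at which its call begins: read the wrist's pose just before it.
- env.sign_off(): hands the job in, once; it reports no verdict.
The state is a dict: "time": time; "joints": joint angles; "joint_velocities": joint speeds; "joint_efforts": joint torques, N m; "tcp_pos": TCP position; "eef_rot": TCP orientation; "force": force on the tool from outside, world axes, zero at the start; "moment": the same for the moment, N m; "grip_width": finger opening in m.
Only numpy, scipy, OpenCV 4.12 (cv2) and the standard library are available. Lean on these libraries where they do the work, as an engineer would, in place of code of your own. Each camera call takes 0.05 s, during which the arm holds its last target. There are 200 camera calls.

## Working session

There is one attempt and no reset: what is moved stays moved. The work goes in short steps, Python scripts to look and compute and a shell command to move; the robot and the scene stay as the last step left them, time stands still between calls to the robot, and variables do not carry over. Pictures are saved under pics/ and viewed, about 8 in all and at most 12, crops included, and the job is handed in when it is done.

```bash
ls; mkdir -p pics; python3 - <<'E'
from station import env
import cv2,numpy as np,pickle
o=env.get_obs();print({k:np.round(v,3).tolist() for k,v in o.items()})
d={}
for n in("scene","top"):
    i=env.get_image(n);d[n]=i
    cv2.imwrite(f"pics/{n}0.png",i["image"][:,:,::-1]);print(n,i["mtx"].round(1).tolist(),i["R"].round(3).tolist(),i["t"].round(3).tolist())
pickle.dump(d,open("d0.pkl","wb"))
E
```

```text
pics
{'time': 0.0, 'joints': [-1.295, 0.528, 1.434, -0.0, 1.181, -0.178], 'joint_velocities': [0.001, 0.001, 0.0, 0.0, -0.0, 0.001], 'joint_efforts': [0.002, -44.003, -17.66, 0.063, 0.058, -0.0], 'tcp_pos': [0.274, -0.561, 0.222], 'eef_rot': [-0.599, 0.375, -0.374, 0.6], 'force': [0.238, 1.106, 0.447], 'moment': [-0.036, 0.038, 0.009], 'grip_width': 0.087}
scene [[611.9, 0.0, 315.2], [0.0, 611.9, 241.5], [0.0, 0.0, 1.0]] [[0.425, 0.905, 0.002], [0.577, -0.269, -0.772], [-0.698, 0.329, -0.636]] [-0.25, -0.248, 1.966]
top [[514.3, 0.0, 321.0], [0.0, 514.3, 229.8], [0.0, 0.0, 1.0]] [[0.005, -1.0, 0.015], [-0.996, -0.007, -0.091], [0.091, -0.014, -0.996]] [0.004, 0.548, 1.405]
```

View pics/top0.png

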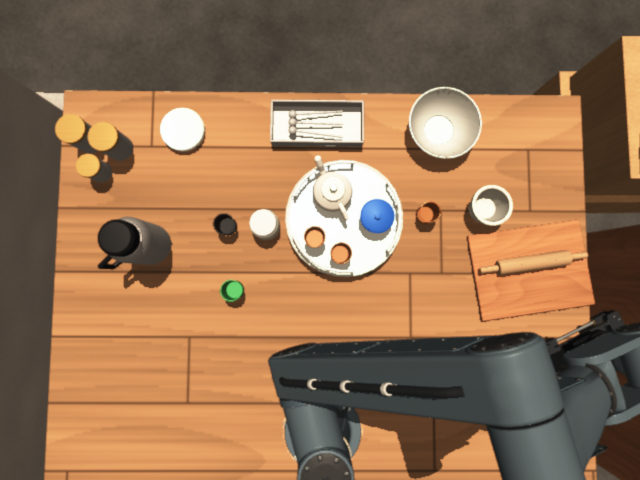

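View pics/scene0.png

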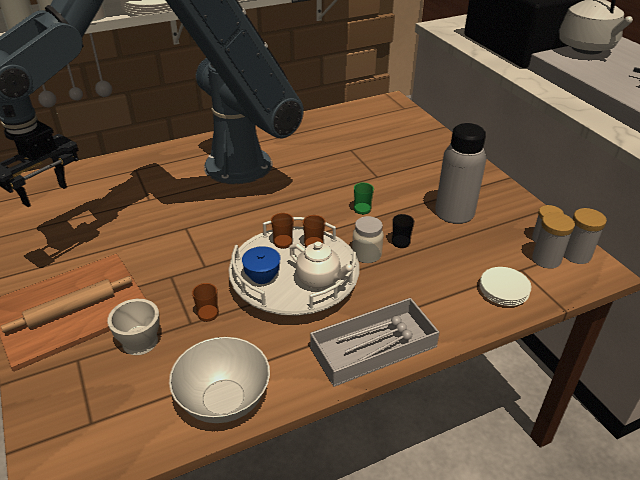

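The top view shows the turntable centred near (344,218), with the pot at (333,190) and its spout at (319,160). The blue bowl is at (377,216), and the cups are at (315,238) and (341,253).

Candidates for the empty glass:
- **Amber at (428,213):** alone on the table, so this is the match.
- **Amber at (315,238) and (341,253):** these stand on the plate.
- **Black at (226,225) and green at (233,291):** look-alikes.

The jar at (264,224) is on the opposite side, which agrees with this choice. I'll check it in a close crop and measure.

```bash
cat > h.py <<'E'
import numpy as np,cv2
def pts(i):
    d=i["depth"];v,u=np.indices(d.shape)
    K=i["mtx"];c=np.stack([(u-K[0,2])/K[0,0]*d,(v-K[1,2])/K[1,1]*d,d],-1)
    P=(c-i["t"])@i["R"];P[d==0]=np.nan
    return P
def ray(i,u,v,z):
    K=i["mtx"];r=i["R"].T@np.linalg.solve(K,[u,v,1.]);o=-i["R"].T@i["t"]
    return o+r*(z-o[2])/r[2]
E
python3 - <<'E'
import pickle,numpy as np,cv2
from h import *
i=pickle.load(open("d0.pkl","rb"))["top"]
im=i["image"];P=pts(i)
# plate: bright & z about .05, near ray
c0=ray(i,344,218,.05);print("c0",c0.round(3))
R=np.hypot(P[...,0]-c0[0],P[...,1]-c0[1])
m=(R<.19)&(P[...,2]>.035)
cnt=max(cv2.findContours(m.astype(np.uint8),0,1)[0],key=cv2.contourArea)
hsv=cv2.cvtColor(im,cv2.COLOR_RGB2HSV)
w=((hsv[...,1]<60)&(hsv[...,2]>110)&(np.abs(P[...,2]-.05)<.008)&(R<.18))
q=P[w][:,:2];h=cv2.convexHull(q.astype(np.float32));(c,r)=cv2.minEnclosingCircle(h);print("plate",c,r,len(q), 'z',np.median(P[w][:,2]))
A=np.c_[2*h[:,0],np.ones(len(h))];s=np.linalg.lstsq(A,(h[:,0]**2).sum(1),rcond=None)[0];print("fit",s[:2],np.sqrt(s[2]+s[0]**2+s[1]**2))
C=s[:2]
rel=P[...,:2]-C;R=np.hypot(rel[...,0],rel[...,1]);a=np.degrees(np.arctan2(rel[...,1],rel[...,0]))
rm=(np.abs(R-.147)<.012)&(np.abs(P[...,2]-.09)<.012)
print("rail hist",[(b,int((rm&(a>=b)&(a<b+6)).sum())) for b in range(-180,180,6)])
def blob(mask,n):
    p=P[mask]; print(n,np.nanmedian(p,0).round(3),mask.sum(),'zmax',np.nanmax(p[:,2]).round(3) if len(p) else 0)
amb=(hsv[...,0]<14)&(hsv[...,1]>170)&(P[...,2]>.03)
n,l,st,ce=cv2.connectedComponentsWithStats(amb.astype(np.uint8))
for k in range(1,n):
    if st[k,4]>40:
        blob(l==k,"amber %s"%ce[k].round())
for nm,u,v,z in[("spout",319,160,.145),("knob",333,188,.164),("glass",428,213,.076),("jar",264,224,.1),("cup",315,238,.126),("cup",341,253,.126),("bowl",377,214,.12)]:
    x=ray(i,u,v,z);dd=x[:2]-C;print(nm,x.round(3),"r",np.hypot(*dd).round(3),"ang",np.degrees(np.arctan2(dd[1],dd[0])).round(1))
cv2.imwrite("pics/crop.png",cv2.resize(im[140:300,250:450],None,fx=4,fy=4,interpolation=2)[:,:,::-1])
E
```

```text
c0 [ 0.579 -0.055  0.05 ]
plate (0.5814951062202454, -0.054009877145290375) 0.1603652536869049 6564 z 0.051043601621038166
fit [ 0.58132496 -0.05410266] 0.1590215089759731
rail hist [(-180, 18), (-174, 8), (-168, 0), (-162, 0), (-156, 0), (-150, 0), (-144, 0), (-138, 0), (-132, 14), (-126, 18), (-120, 16), (-114, 16), (-108, 18), (-102, 16), (-96, 18), (-90, 17), (-84, 18), (-78, 18), (-72, 17), (-66, 17), (-60, 18), (-54, 12), (-48, 0), (-42, 0), (-36, 0), (-30, 0), (-24, 0), (-18, 0), (-12, 10), (-6, 18), (0, 17), (6, 14), (12, 19), (18, 15), (24, 0), (30, 17), (36, 15), (42, 17), (48, 16), (54, 19), (60, 15), (66, 13), (72, 0), (78, 0), (84, 0), (90, 0), (96, 0), (102, 0), (108, 9), (114, 19), (120, 19), (126, 18), (132, 17), (138, 17), (144, 19), (150, 17), (156, 18), (162, 19), (168, 17), (174, 21)]
amber [430. 211.] [ 0.598 -0.296  0.06 ] 195 zmax 0.083
spout [0.718 0.015 0.145] r 0.153 ang 26.9
knob [ 0.642 -0.02   0.164] r 0.069 ang 29.1
glass [ 0.591 -0.28   0.076] r 0.226 ang -87.5
jar [0.556 0.159 0.1  ] r 0.214 ang 96.8
cup [0.518 0.024 0.126] r 0.101 ang 129.0
cup [ 0.48  -0.043  0.126] r 0.102 ang 173.7
bowl [ 0.582 -0.137  0.12 ] r 0.083 ang -89.5
```

View pics/crop.png

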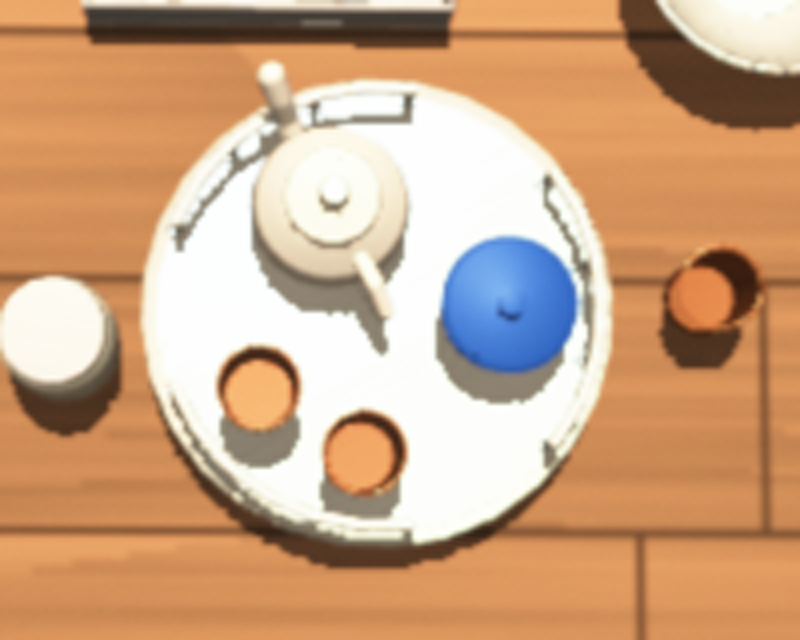

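The crop at (715,285) confirms the amber, empty, lone glass to the right, at bearing about -86°. The pot points to about +29°, and the gaps are near -152°, -31° and 89°. I'll turn it clockwise about 115° by pushing the post at the clockwise end of gap_0 (about -174°), which is opposite the pot.

```bash
cat >> h.py <<'E'
from scipy.spatial.transform import Rotation as Ro
C=np.array([.5813,-.0541])
def rel(*ws):
    from station import env
    o=env.get_obs();M=Ro.from_quat(o["eef_rot"]).as_matrix();p=np.array(o["tcp_pos"])
    b=p[:2]-C
    print("t",round(o["time"],2),"p",p.round(4),"bear",np.degrees(np.arctan2(b[1],b[0])).round(1),"r",np.hypot(*b).round(4),"F",np.round(o["force"],1),"j",np.round(o["joints"],2))
    for w in ws: print(np.round(w,3),"->",(M.T@(np.array(w)-p)/.25).round(3))
    return M
def B(a,z,r=.149): return [C[0]+r*np.cos(np.radians(a)),C[1]+r*np.sin(np.radians(a)),z]
E
python3 -c "
from h import *
print(rel(B(-152,.222),B(-152,.16),B(-152,.072)).round(3))"
```

```text
t 0.1 p [ 0.2738 -0.5611  0.2217] bear -121.2 r 0.5929 F [-0.1 -0.3 -0.4] j [-1.3   0.53  1.43 -0.    1.18 -0.18]
[ 0.45  -0.124  0.222] -> [-1.263  0.002  1.399]
[ 0.45  -0.124  0.16 ] -> [-1.262  0.25   1.399]
[ 0.45  -0.124  0.072] -> [-1.262  0.602  1.399]
[[ 0.438 -0.001  0.899]
 [-0.899  0.002  0.438]
 [-0.002 -1.     0.   ]]
```

```bash
python3 -m crank '[[-0.25,0,0.25,0,0,0,1],[-0.5,0,0.5,0,-0.12,0,1],[-0.7,0,0.75,0,-0.25,0,1],[-0.9,0,0.95,0,-0.25,0,1],[-1,0,1,0,-0.25,0,1],[-1,0,1,0,-0.25,0,1],[-1,0,1,0,-0.25,0,1]]' 20; python3 -c "
from h import *
print(rel(B(-152,.222),B(-152,.13),B(-152,.072)).round(3))"
```

```text
time: 0.98
tcp_pos: [0.3888, -0.2241, 0.2223]
eef_rot: [-0.661, 0.25, -0.248, 0.662]
force: [0.2, -0.4, 0.4]
grip_width: 0.0247
t 0.97 p [ 0.3888 -0.2241  0.2223] bear -138.6 r 0.2569 F [ 0.2 -0.4  0.4] j [-0.77  0.29  1.86  0.    1.   -0.05]
[ 0.45  -0.124  0.222] -> [-0.08   0.001  0.462]
[ 0.45  -0.124  0.13 ] -> [-0.08   0.369  0.462]
[ 0.45  -0.124  0.072] -> [-0.079  0.601  0.462]
[[ 0.752 -0.001  0.659]
 [-0.659  0.002  0.752]
 [-0.002 -1.     0.   ]]
```

```bash
python3 -m crank '[[-0.04,0,0.23,0,0,0,1],[-0.08,0,0.46,0,0,0,1],[-0.08,0.15,0.46,0,0,0,1],[-0.08,0.25,0.46,0,0,0,1],[-0.08,0.25,0.46,0,0,0,1]]'; python3 - <<'E'
from h import *
from station import env
rel(B(-152,.072))
w=env.get_image("wrist")["image"];s=env.get_image("scene")["image"]
cv2.imwrite("pics/a1.png",np.hstack([cv2.resize(w,(400,300)),cv2.resize(s[170:350,180:420],(400,300))])[:,:,::-1])
E
```

```text
time: 1.6
tcp_pos: [0.4494, -0.1283, 0.1585]
eef_rot: [-0.661, 0.252, -0.249, 0.661]
force: [-0.1, -0.3, 0.5]
grip_width: 0.0007
t 1.6 p [ 0.4494 -0.1283  0.1585] bear -150.6 r 0.1514 F [-0.1 -0.3  0.5] j [-0.52  0.42  1.88 -0.    0.84  0.21]
[ 0.45  -0.124  0.072] -> [-0.009  0.346  0.014]
```

View pics/a1.png

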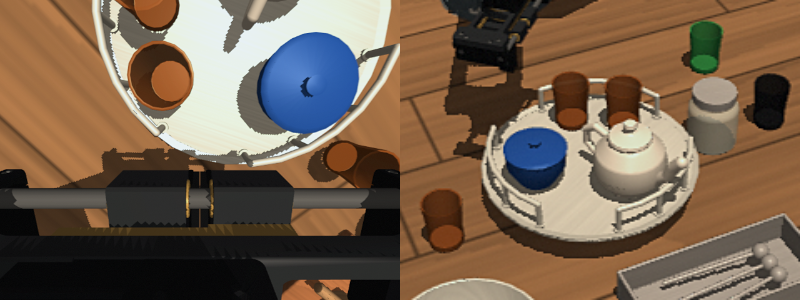

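The wrist view shows the shut fingers at (200,200), facing the gap between the rail ends at about (160,128) and (265,155). The scene view shows all the crockery standing. Next I lower the fingers into the gap.

```bash
python3 -m crank '[[-0.01,0.12,0.01,0,0,0,1],[-0.01,0.24,0.01,0,0,0,1],[-0.01,0.345,0.01,0,0,0,1],[-0.01,0.345,0.01,0,0,0,1]]'; python3 - <<'E'
from h import *
rel(*[B(a,.072) for a in range(-156,-182,-3)])
E
```

```text
time: 2.2
tcp_pos: [0.45, -0.1251, 0.0735]
eef_rot: [-0.661, 0.251, -0.25, 0.661]
force: [-0.1, 0.3, 0.5]
grip_width: 0.0004
t 2.2 p [ 0.45   -0.1251  0.0735] bear -151.6 r 0.1493 F [-0.1  0.3  0.5] j [-0.51  0.58  1.95 -0.    0.61  0.21]
[ 0.445 -0.115  0.072] -> [-0.042  0.006  0.018]
[ 0.442 -0.107  0.072] -> [-0.07   0.006  0.032]
[ 0.44  -0.1    0.072] -> [-0.097  0.006  0.047]
[ 0.437 -0.093  0.072] -> [-0.124  0.006  0.064]
[ 0.436 -0.085  0.072] -> [-0.149  0.006  0.081]
[ 0.434 -0.077  0.072] -> [-0.174  0.006  0.101]
[ 0.433 -0.07   0.072] -> [-0.197  0.006  0.121]
[ 0.433 -0.062  0.072] -> [-0.22   0.006  0.143]
[ 0.432 -0.054  0.072] -> [-0.241  0.006  0.166]
```

```bash
cat > n.py <<'E'
import sys
from h import *
from station import env
o=env.get_obs();b=np.array(o["tcp_pos"])[:2]-C
a=np.degrees(np.arctan2(b[1],b[0]))
f=np.array(o["force"]);print("Ftan(against push)",round(-(f[0]*np.sin(np.radians(a))-f[1]*np.cos(np.radians(a))),2),"Frad",round(f[:2]@b/np.hypot(*b),2))
s=float(sys.argv[1]);rel(*[B(a-s*k,.072) for k in range(1,int(sys.argv[2])+1)])
E
python3 -m crank '[[-0.042,0.006,0.018,0,0,0,1],[-0.07,0.006,0.032,0,0,0,1],[-0.097,0.006,0.047,0,0,0,1],[-0.115,0.006,0.057,0,0,0,1],[-0.124,0.006,0.064,0,0,0,1],[-0.124,0.006,0.064,0,0,0,1]]'; python3 n.py 2 8
```

```text
time: 2.95
tcp_pos: [0.4376, -0.0918, 0.0724]
eef_rot: [0.661, -0.25, 0.25, -0.661]
force: [-0.6, 0.1, -0.0]
grip_width: 0.0003
Ftan(against push) -0.21 Frad 0.56
t 2.95 p [ 0.4376 -0.0918  0.0724] bear -165.3 r 0.1486 F [-0.6  0.1 -0. ] j [-0.46  0.57  2.   -0.    0.57  0.27]
[ 0.436 -0.087  0.072] -> [-0.018  0.001  0.01 ]
[ 0.435 -0.082  0.072] -> [-0.035  0.001  0.023]
[ 0.434 -0.077  0.072] -> [-0.051  0.001  0.036]
[ 0.433 -0.071  0.072] -> [-0.067  0.001  0.05 ]
[ 0.433 -0.066  0.072] -> [-0.082  0.001  0.064]
[ 0.432 -0.061  0.072] -> [-0.097  0.001  0.078]
[ 0.432 -0.056  0.072] -> [-0.111  0.001  0.094]
[ 0.432 -0.051  0.072] -> [-0.125  0.001  0.109]
```

```bash
python3 -m crank '[[-0.018,0,0.01,0,0,0,1],[-0.035,0,0.023,0,0,0,1],[-0.051,0,0.036,0,0,0,1]]'; python3 n.py 2 4; python3 -m crank '[[-0.016,0,0.014,0,0,0,1],[-0.031,0,0.028,0,0,0,1]]'; python3 n.py 2 8; python3 - <<'E'
from h import *
from station import env
import pickle
i=env.get_image("top");pickle.dump(i,open("d1.pkl","wb"))
w=env.get_image("wrist")["image"]
cv2.imwrite("pics/a2.png",np.hstack([cv2.resize(i["image"][140:300,240:453],(400,300)),cv2.resize(w,(400,300))])[:,:,::-1])
E
```

```text
time: 3.32
tcp_pos: [0.4359, -0.0775, 0.0725]
eef_rot: [0.661, -0.249, 0.252, -0.661]
force: [5.7, -3.1, -3.0]
grip_width: 0.0005
Ftan(against push) 3.99 Frad -5.1
t 3.33 p [ 0.4359 -0.0775  0.0725] bear -170.9 r 0.1473 F [ 5.7 -3.1 -3. ] j [-0.43  0.57  2.01  0.    0.56  0.3 ]
[ 0.433 -0.073  0.072] -> [-0.02   0.002  0.008]
[ 0.433 -0.067  0.072] -> [-0.036  0.002  0.022]
[ 0.433 -0.062  0.072] -> [-0.051  0.002  0.037]
[ 0.432 -0.057  0.072] -> [-0.065  0.002  0.052]
time: 3.58
tcp_pos: [0.4356, -0.0672, 0.0725]
eef_rot: [-0.661, 0.248, -0.253, 0.661]
force: [6.4, -3.5, -4.4]
grip_width: 0.0007
Ftan(against push) 4.1 Frad -6.07
t 3.58 p [ 0.4356 -0.0672  0.0725] bear -174.9 r 0.1463 F [ 6.4 -3.5 -4.4] j [-0.41  0.56  2.02  0.    0.55  0.32]
[ 0.433 -0.062  0.072] -> [-0.022  0.002  0.007]
[ 0.432 -0.057  0.072] -> [-0.037  0.002  0.022]
[ 0.432 -0.052  0.072] -> [-0.05   0.002  0.037]
[ 0.432 -0.047  0.072] -> [-0.064  0.002  0.053]
[ 0.433 -0.041  0.072] -> [-0.076  0.002  0.07 ]
[ 0.433 -0.036  0.072] -> [-0.089  0.002  0.087]
[ 0.434 -0.031  0.072] -> [-0.1    0.002  0.104]
[ 0.435 -0.026  0.072] -> [-0.111  0.002  0.122]
```

View pics/a2.png

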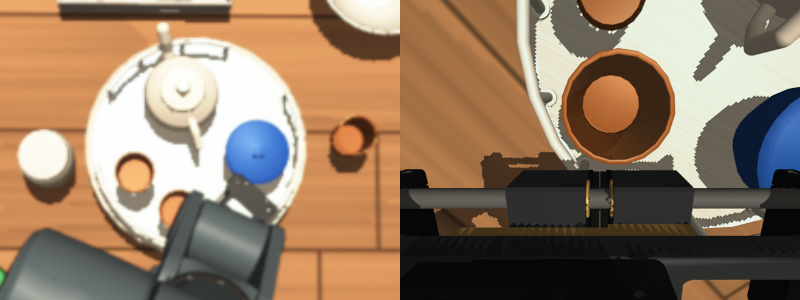

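The plate turned about 8° clockwise and everything stands. However, the contact is on the slanted side face of the fingers, giving 6 N radial, so the finger face needs squaring up. I'll back off, turn the tool, and then turn it along with the plate.

```bash
python3 -m crank '[[0.02,0,-0.04,0,0,0,1],[0.023,0,-0.045,0,-0.11,0,1],[0.023,0,-0.045,0,-0.22,0,1],[0.023,0,-0.045,0,-0.33,0,1],[0.023,0,-0.045,0,-0.42,0,1],[0.023,0,-0.045,0,-0.42,0,1]]'; python3 n.py 2 10; python3 - <<'E'
from h import *
import pickle
i=pickle.load(open("d1.pkl","rb"))
# raw pot bearing from knob: brightness-blob at z>.155 near pot
P=pts(i);R=np.hypot(P[...,0]-C[0],P[...,1]-C[1]);m=(P[...,2]>.15)&(P[...,2]<.175)&(R<.12)&(P[...,0]>.55)
p=np.median(P[m],0);print(m.sum(),p.round(3),np.degrees(np.arctan2(p[1]-C[1],p[0]-C[0])).round(1))
a=np.degrees(np.arctan2(P[...,1]-C[1],P[...,0]-C[0]));rm=(np.abs(R-.147)<.012)&(np.abs(P[...,2]-.09)<.012)
print([(b,int((rm&(a>=b)&(a<b+2)).sum())) for b in list(range(-60,0,2))+list(range(50,120,2))])
E
```

```text
time: 4.42
tcp_pos: [0.4279, -0.0781, 0.0721]
eef_rot: [-0.706, 0.025, -0.022, 0.707]
force: [0.3, -0.1, 0.2]
grip_width: 0.0006
Ftan(against push) 0.17 Frad -0.29
t 4.42 p [ 0.4279 -0.0781  0.0721] bear -171.1 r 0.1552 F [ 0.3 -0.1  0.2] j [-0.44  0.56  2.03  0.    0.55 -0.37]
[ 0.433 -0.072  0.072] -> [0.02  0.    0.026]
[ 0.433 -0.067  0.072] -> [0.017 0.    0.046]
[ 0.432 -0.062  0.072] -> [0.014 0.    0.067]
[ 0.432 -0.056  0.072] -> [0.012 0.    0.088]
[ 0.432 -0.051  0.072] -> [0.01  0.    0.108]
[ 0.433 -0.046  0.072] -> [0.01  0.001 0.129]
[ 0.433 -0.041  0.072] -> [0.01  0.001 0.15 ]
[ 0.433 -0.036  0.072] -> [0.011 0.001 0.171]
[ 0.434 -0.031  0.072] -> [0.012 0.001 0.192]
[ 0.435 -0.025  0.072] -> [0.015 0.001 0.212]
63 [ 0.648 -0.03   0.162] 19.7
[(-60, 1), (-58, 0), (-56, 0), (-54, 0), (-52, 0), (-50, 0), (-48, 0), (-46, 0), (-44, 0), (-42, 0), (-40, 0), (-38, 0), (-36, 0), (-34, 0), (-32, 0), (-30, 0), (-28, 0), (-26, 0), (-24, 0), (-22, 0), (-20, 0), (-18, 7), (-16, 7), (-14, 6), (-12, 6), (-10, 5), (-8, 6), (-6, 7), (-4, 6), (-2, 6), (50, 3), (52, 6), (54, 7), (56, 6), (58, 6), (60, 2), (62, 0), (64, 0), (66, 0), (68, 0), (70, 0), (72, 0), (74, 0), (76, 0), (78, 0), (80, 0), (82, 0), (84, 0), (86, 0), (88, 0), (90, 0), (92, 0), (94, 0), (96, 0), (98, 0), (100, 2), (102, 6), (104, 5), (106, 5), (108, 6), (110, 7), (112, 4), (114, 6), (116, 6), (118, 6)]
```

```bash
python3 -m crank '[[0.016,0,0.026,0,0,0,1],[0.017,0,0.046,0,0,0,1],[0.014,0,0.067,0,0,0,1],[0.012,0,0.088,0,0,0,1],[0.01,0,0.108,0,0,0,1]]'; python3 n.py 2 3;python3 -m crank '[[0,0,0.021,0,0.02,0,1],[0,0,0.042,0,0.04,0,1]]'; python3 n.py 2 8
```

```text
time: 5.05
tcp_pos: [0.4343, -0.0518, 0.0724]
eef_rot: [0.707, -0.022, 0.023, -0.707]
force: [1.0, -3.4, -1.0]
grip_width: 0.0002
Ftan(against push) 3.36 Frad -1.09
t 5.05 p [ 0.4343 -0.0518  0.0724] bear 179.1 r 0.1471 F [ 1.  -3.4 -1. ] j [-0.38  0.56  2.03 -0.    0.55 -0.31]
[ 0.432 -0.047  0.072] -> [-0.008  0.002  0.02 ]
[ 0.433 -0.041  0.072] -> [-0.008  0.002  0.041]
[ 0.433 -0.036  0.072] -> [-0.008  0.002  0.062]
time: 5.3
tcp_pos: [0.435, -0.0413, 0.0724]
eef_rot: [0.706, -0.045, 0.046, -0.705]
force: [0.4, -2.6, -0.3]
grip_width: 0.0004
Ftan(against push) 2.55 Frad -0.61
t 5.3 p [ 0.435  -0.0413  0.0724] bear 175.0 r 0.1469 F [ 0.4 -2.6 -0.3] j [-0.35  0.56  2.03 -0.    0.55 -0.22]
[ 0.433 -0.036  0.072] -> [-0.009  0.002  0.02 ]
[ 0.434 -0.031  0.072] -> [-0.009  0.002  0.041]
[ 0.435 -0.026  0.072] -> [-0.008  0.002  0.062]
[ 0.436 -0.021  0.072] -> [-0.006  0.002  0.083]
[ 0.437 -0.016  0.072] -> [-0.004  0.002  0.103]
[ 0.439 -0.011  0.072] -> [-0.001  0.002  0.124]
[ 0.44  -0.006  0.072] -> [0.003 0.002 0.144]
[ 0.442 -0.001  0.072] -> [0.008 0.002 0.165]
```

```bash
cat > f.py <<'E'
from h import *
from station import env
o=env.get_obs();b=np.array(o["tcp_pos"])[:2]-C
a=np.degrees(np.arctan2(b[1],b[0]));f=np.array(o["force"]);M=Ro.from_quat(o["eef_rot"]).as_matrix()
zy=np.degrees(np.arctan2(M[1,2],M[0,2]))
print("t",round(o["time"],2),"bear",a.round(2),"r",np.hypot(*b).round(4),"z",round(o["tcp_pos"][2],3),"yawerr",(zy-(a-90)).round(1),"Ft",round(-(f[0]*np.sin(np.radians(a))-f[1]*np.cos(np.radians(a))),2),"Fr",round(f[:2]@b/np.hypot(*b),2),"Fz",f[2].round(1))
E
python3 -m crank '[[-0.004,0,0.0205,0,0.022,0,1],[-0.004,0,0.041,0,0.044,0,1]]' >/dev/null; python3 f.py
python3 -m crank '[[0,0,0.0205,0,0.022,0,1],[0.0015,0,0.041,0,0.044,0,1]]' >/dev/null; python3 f.py
python3 -m crank '[[0,0,0.0205,0,0.022,0,1],[0.0015,0,0.041,0,0.044,0,1]]' >/dev/null; python3 f.py
python3 -m crank '[[0,0,0.0205,0,0.022,0,1],[0.0015,0,0.041,0,0.044,0,1]]' >/dev/null; python3 f.py
```

```text
t 5.55 bear 171.03 r 0.1474 z 0.072 yawerr -2.4 Ft 1.55 Fr -0.72 Fz -0.3
t 5.8 bear 166.86 r 0.1483 z 0.072 yawerr -2.2 Ft -0.44 Fr 0.48 Fz 0.2
t 6.05 bear 163.25 r 0.1484 z 0.072 yawerr -2.4 Ft 8.76 Fr 0.5 Fz 1.4
t 6.3 bear 159.18 r 0.1483 z 0.072 yawerr -2.4 Ft 2.52 Fr -0.19 Fz 0.9
```

The catch was felt: contact was lost at about 167°, pushing out peaked at 8.8 N near 163°. So it lies at finger bearing about 166°, and the next one should be near 76°, which puts the pot at about -87°, close to the glass's bearing. I'll continue at the same pace.

```bash

python3 -m crank '[[0,0,0.0205,0,0.022,0,1],[0.0015,0,0.041,0,0.044,0,1],[0.003,0,0.0615,0,0.067,0,1],[0.0057,0,0.082,0,0.089,0,1],[0.009,0,0.102,0,0.111,0,1],[0.013,0,0.122,0,0.133,0,1],[0.0175,0,0.142,0,0.156,0,1],[0.023,0,0.162,0,0.178,0,1]]' >/dev/null; python3 f.py
python3 -m crank '[[0,0,0.0205,0,0.022,0,1],[0.0015,0,0.041,0,0.044,0,1],[0.003,0,0.0615,0,0.067,0,1],[0.0057,0,0.082,0,0.089,0,1],[0.009,0,0.102,0,0.111,0,1],[0.013,0,0.122,0,0.133,0,1],[0.0175,0,0.142,0,0.156,0,1],[0.023,0,0.162,0,0.178,0,1]]' >/dev/null; python3 f.py; python3 -c "from h import *;rel()"
```

```text
t 7.3 bear 143.38 r 0.1477 z 0.072 yawerr -2.6 Ft 3.03 Fr 1.11 Fz 1.6
t 8.3 bear 127.54 r 0.1464 z 0.072 yawerr -2.8 Ft 1.57 Fr 1.61 Fz 0.6
t 8.3 p [0.4921 0.062  0.0718] bear 127.5 r 0.1464 F [-2.2  0.3  0.6] j [-0.1   0.61  1.88  0.    0.67  0.86]
```

```bash

python3 -m crank '[[-0.002,0,0.0205,0,0.022,0,1],[-0.003,0,0.041,0,0.044,0,1],[-0.003,0,0.0615,0,0.067,0,1],[-0.002,0,0.082,0,0.089,0,1],[0,0,0.102,0,0.111,0,1],[0.002,0,0.122,0,0.133,0,1],[0.005,0,0.142,0,0.156,0,1],[0.009,0,0.162,0,0.178,0,1]]' >/dev/null; python3 f.py
python3 -m crank '[[0,0,0.0205,0,0.022,0,1],[0,0,0.041,0,0.044,0,1],[0,0,0.0615,0,0.067,0,1],[0.002,0,0.082,0,0.089,0,1],[0.004,0,0.102,0,0.111,0,1],[0.007,0,0.122,0,0.133,0,1],[0.01,0,0.142,0,0.156,0,1],[0.01,0,0.142,0,0.156,0,1]]' >/dev/null; python3 f.py; python3 -c "from h import *;rel()"
python3 - <<'E'
from h import *
from station import env
import pickle
i=env.get_image("top");pickle.dump(i,open("d2.pkl","wb"));s=env.get_image("scene")["image"]
cv2.imwrite("pics/a3.png",np.hstack([cv2.resize(i["image"][140:300,240:453],(400,300)),cv2.resize(s[170:350,180:420],(400,300))])[:,:,::-1])
P=pts(i);R=np.hypot(P[...,0]-C[0],P[...,1]-C[1])
a=np.degrees(np.arctan2(P[...,1]-C[1],P[...,0]-C[0]));rm=(np.abs(R-.147)<.012)&(np.abs(P[...,2]-.09)<.012)
print("empty",[b for b in range(-180,180,2) if (rm&(a>=b)&(a<b+2)).sum()<2])
E
```

```text
t 9.3 bear 111.61 r 0.1468 z 0.072 yawerr -2.9 Ft 3.29 Fr -1.07 Fz 0.6
t 10.3 bear 96.06 r 0.1467 z 0.072 yawerr -1.3 Ft 0.32 Fr 0.17 Fz -0.5
t 10.3 p [0.5658 0.0917 0.0725] bear 96.1 r 0.1467 F [-0.3  0.1 -0.5] j [-0.03  0.67  1.69  0.    0.78  1.45]
empty [-148, -146, -144, -142, -140, -138, -136, -134, -132, -130, -128, -126, -124, -122, -120, -118, -116, -114, -112, -110, -74, -72, -70, -68, -28, -26, -24, -22, -20, -18, -16, -14, -12, -10, -8, -6, -4, -2, 0, 2, 4, 6, 8, 10, 60, 62, 64, 66, 68, 70, 72, 74, 76, 78, 80, 82, 84, 86, 88, 90, 92, 94, 96, 98, 100, 102, 104, 106, 108, 110, 112, 114, 116, 118, 120, 122, 124, 126, 128, 130, 132, 134]
```

View pics/a3.png

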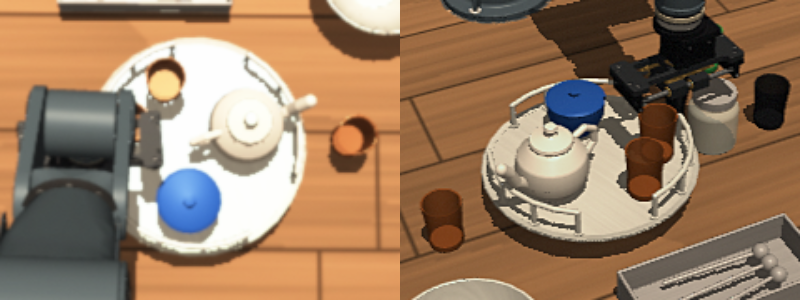

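The pot is now at about -69° and everything stands. The jar is under the gripper body but clear of it by about 40 mm in height. About 19° remains. I'll go 12° more, then feel for the catch in small steps.

```bash

python3 -m crank '[[-0.001,0,0.0205,0,0.022,0,1],[-0.001,0,0.041,0,0.044,0,1],[-0.001,0,0.0615,0,0.067,0,1],[0.001,0,0.082,0,0.089,0,1],[0.004,0,0.102,0,0.111,0,1],[0.006,0,0.122,0,0.133,0,1]]' >/dev/null; python3 f.py
python3 -m crank '[[0,0,0.01,0,0.011,0,1],[0,0,0.0205,0,0.022,0,1]]' >/dev/null; python3 f.py
python3 -m crank '[[0,0,0.01,0,0.011,0,1]]' >/dev/null; python3 f.py
python3 -m crank '[[0,0,0.01,0,0.011,0,1]]' >/dev/null; python3 f.py
```

```text
t 11.15 bear 84.66 r 0.147 z 0.072 yawerr -2.0 Ft 2.93 Fr -1.75 Fz 0.8
t 11.4 bear 82.66 r 0.1471 z 0.072 yawerr -1.9 Ft 1.86 Fr -0.99 Fz -0.7
t 11.53 bear 81.76 r 0.1471 z 0.072 yawerr -2.0 Ft 1.81 Fr -1.1 Fz 0.1
t 11.65 bear 80.65 r 0.1471 z 0.072 yawerr -1.9 Ft -0.14 Fr -1.0 Fz -0.5
```

```bash

python3 -m crank '[[0,0,0,0,0,0,1],[0,0,0,0,0,0,1]]' >/dev/null; python3 f.py
python3 -m crank '[[0,0,0.005,0,0.005,0,1],[0,0,0.005,0,0.005,0,1]]' >/dev/null; python3 f.py
python3 - <<'E'
from h import *
from station import env
i=env.get_image("top")
P=pts(i);R=np.hypot(P[...,0]-C[0],P[...,1]-C[1])
a=np.degrees(np.arctan2(P[...,1]-C[1],P[...,0]-C[0]));rm=(np.abs(R-.147)<.012)&(np.abs(P[...,2]-.09)<.012)
print("empty",[b for b in range(-180,40,1) if (rm&(a>=b)&(a<b+1)).sum()<1])
m=(P[...,2]>.155)&(P[...,2]<.175)&(R<.12)&(P[...,1]<-.08)
p=np.median(P[m],0);print(p,np.degrees(np.arctan2(p[1]-C[1],p[0]-C[0])))
E
```

```text
t 11.9 bear 80.5 r 0.1471 z 0.073 yawerr -1.7 Ft 0.52 Fr 1.21 Fz -0.2
t 12.15 bear 80.21 r 0.1469 z 0.072 yawerr -1.8 Ft 0.22 Fr -0.47 Fz -0.4
empty [-169, -168, -167, -166, -165, -164, -163, -162, -161, -160, -159, -158, -157, -156, -155, -154, -153, -152, -151, -150, -149, -148, -147, -146, -145, -144, -143, -142, -141, -140, -139, -138, -137, -136, -135, -134, -133, -132, -131, -130, -129, -93, -92, -91, -90, -89, -88, -48, -47, -46, -45, -44, -43, -42, -41, -40, -39, -38, -37, -36, -35, -34, -33, -32, -31, -30, -29, -28, -27, -26, -25, -24, -23, -22, -21, -20, -19, -18, -17, -16, -15, -14, -13, -12, -11, -10, -9, 37, 38, 39]
[ 0.57954949 -0.12603952  0.16359698] -91.39391167222976
```

The plate jumped ahead: the post is at about 69.7°, clear of the fingers, and the pot is at about -88°, against -86° for the glass. I'll make a gentle firmness check in small steps and stop below 5 N.

```bash

python3 -m crank '[[0,0,0.01,0,0.011,0,1],[0,0,0.0205,0,0.022,0,1],[0,0,0.0205,0,0.022,0,1]]' >/dev/null; python3 f.py
python3 -m crank '[[0,0,0.01,0,0.011,0,1],[0,0,0.01,0,0.011,0,1]]' >/dev/null; python3 f.py
```

```text
t 12.57 bear 78.18 r 0.1467 z 0.072 yawerr -1.8 Ft -0.39 Fr -0.91 Fz -0.6
t 12.82 bear 77.27 r 0.1467 z 0.072 yawerr -1.9 Ft 0.33 Fr -0.11 Fz 0.4
```

```bash

python3 -m crank '[[0,0,0.005,0,0,0,1],[0,0,0.005,0,0,0,1]]' >/dev/null; python3 f.py
python3 -m crank '[[0,0,0.005,0,0,0,1],[0,0,0.005,0,0,0,1]]' >/dev/null; python3 f.py
```

```text
t 13.07 bear 76.85 r 0.1467 z 0.072 yawerr -1.4 Ft 0.39 Fr 0.02 Fz -0.0
t 13.32 bear 76.35 r 0.1466 z 0.072 yawerr -0.9 Ft 0.24 Fr 0.97 Fz -0.5
```

```bash

python3 -m crank '[[0,0,0.004,0,0,0,1],[0,0,0.004,0,0,0,1]]' >/dev/null; python3 f.py
python3 -m crank '[[0,0,0.004,0,0,0,1],[0,0,0.004,0,0,0,1]]' >/dev/null; python3 f.py
```

```text
t 13.57 bear 75.99 r 0.1466 z 0.072 yawerr -0.6 Ft -0.12 Fr 0.12 Fz -0.0
t 13.82 bear 75.9 r 0.1466 z 0.072 yawerr -0.5 Ft 2.06 Fr 0.82 Fz 1.3
```

```bash

python3 -m crank '[[0,0,0.003,0,0,0,1],[0,0,0.003,0,0,0,1],[0,0,0.003,0,0,0,1]]' >/dev/null; python3 f.py
```

```text
t 14.2 bear 75.73 r 0.1465 z 0.072 yawerr -0.3 Ft 4.43 Fr 0.46 Fz 3.0
```

It holds 4.4 N statically at bearing 75.8° (76° was predicted), so it is in the catch. Next I back off 2 cm, rise, and check.

```bash

python3 -m crank '[[0,0,-0.03,0,0,0,1],[0,0,-0.08,0,0,0,1],[0,0,-0.08,0,0,0,1],[0,-0.2,-0.08,0,0,0,1],[0,-0.4,-0.08,0,0,0,1],[0,-0.6,-0.08,0,0,0,1],[0,-0.7,-0.08,0,0,0,1],[0,-0.7,-0.08,0,0,0,1]]' ; python3 f.py; python3 - <<'E'
from h import *
from station import env
i=env.get_image("top");s=env.get_image("scene")["image"]
cv2.imwrite("pics/a4.png",np.hstack([cv2.resize(i["image"][140:300,240:453],(400,300)),cv2.resize(s[170:350,180:420],(400,300))])[:,:,::-1])
P=pts(i);R=np.hypot(P[...,0]-C[0],P[...,1]-C[1])
a=np.degrees(np.arctan2(P[...,1]-C[1],P[...,0]-C[0]));rm=(np.abs(R-.147)<.012)&(np.abs(P[...,2]-.09)<.012)
print("empty",[b for b in range(-180,40,1) if (rm&(a>=b)&(a<b+1)).sum()<1])
E
```

```text
time: 15.2
tcp_pos: [0.601, 0.0927, 0.2499]
eef_rot: [0.431, -0.558, 0.561, -0.434]
force: [0.1, 0.6, -0.8]
grip_width: 0.0006
t 15.2 bear 82.35 r 0.1481 z 0.25 yawerr -6.9 Ft -0.01 Fr 0.56 Fz -0.8
empty [-169, -168, -167, -166, -165, -164, -163, -162, -161, -160, -159, -158, -157, -156, -155, -154, -153, -152, -151, -150, -149, -148, -147, -146, -145, -144, -143, -142, -141, -140, -139, -138, -137, -136, -135, -134, -133, -132, -131, -130, -129, -93, -92, -91, -90, -89, -88, -87, -48, -47, -46, -45, -44, -43, -42, -41, -40, -39, -38, -37, -36, -35, -34, -33, -32, -31, -30, -29, -28, -27, -26, -25, -24, -23, -22, -21, -20, -19, -18, -17, -16, -15, -14, -13, -12, -11, -10, -9, 38, 39]
```

View pics/a4.png

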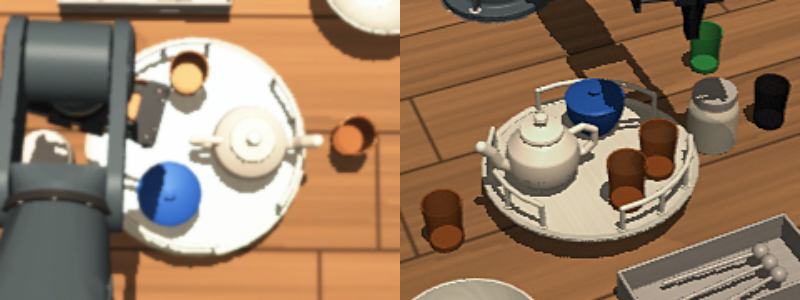

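The pot (250,140 in the left half) has its spout pointing at the amber glass (350,135). All the crockery is standing, the rail angles have not changed since the catch, and the gripper is clear above. Handing in.

```bash
python3 -c "from station import env; print(env.sign_off())"
```

```text
the job is handed in; nothing more can be done
None
```

I turned the turntable about 117° clockwise, and it now stands in the catch on the side of the lone amber glass. The pot points to about -88°, within about 3° of the glass at about -86°. I pushed only on the rail's end post at gap_0. On the way the plate passed through one wrong catch, which gave way at about 8.8 N at the rail.

- **Catch:** the plate jumped ahead of the fingers into the catch, about 90° on from the first one as predicted. It then held a 4.4 N push without moving.
- **After withdrawal:** the rail angles had not changed. The pot, both cups and the sugar bowl were standing, the empty glass and jar showed no sign of being disturbed, and the gripper was raised clear with no contact.
- **Time:** about 15 s of the 72 s was used.
- **What went less well:** the first 10° or so of pushing was with a slanted finger face, giving about 6 N of radial force. I backed off and squared the tool, after which the push was cleaner.
- **Disagreement:** at the end, the pot's knob read about -91° while the rails gave about -88°. Both are well inside the 20° allowed.

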